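# Put the hole saws back on their board in order of size

## Task

Stand the four hole saws upright on the four marks of the white storage board, one centred on each mark, in order of diameter: the smallest on the mark next to the wooden block of drill bits, the largest at the other end of the row, next to the wax tin. Leave the glass jar of screws standing where it is, and let go of everything at the end.

Things in the scene. Friction and masses are not known exactly. Their poses are not given: they have to be found in the camera images.
- saw_32: the smallest of four hole saws: a dark steel cup 32 mm in diameter and 40 mm high standing on its teeth, on top a hex nut 22 mm wide (z 40 to 48 mm) and an upright hex shank 11 mm thick (z 48 to 90 mm) to grip it by. The four differ only in diameter and mass (0.1 to 0.4 kg). Origin: centre of the toothed underside; z up along the shank. Stands on the bench (z = 0) at the start
- saw_44: the second smallest of four hole saws: a dark steel cup 44 mm in diameter and 40 mm high standing on its teeth, on top a hex nut 22 mm wide (z 40 to 48 mm) and an upright hex shank 11 mm thick (z 48 to 90 mm) to grip it by. The four differ only in diameter and mass (0.1 to 0.4 kg). Origin: centre of the toothed underside; z up along the shank. Stands on the bench (z = 0) at the start
- saw_57: the second largest of four hole saws: a dark steel cup 57 mm in diameter and 40 mm high standing on its teeth, on top a hex nut 22 mm wide (z 40 to 48 mm) and an upright hex shank 11 mm thick (z 48 to 90 mm) to grip it by. The four differ only in diameter and mass (0.1 to 0.4 kg). Origin: centre of the toothed underside; z up along the shank. Stands on the bench (z = 0) at the start
- saw_70: the largest of four hole saws: a dark steel cup 70 mm in diameter and 40 mm high standing on its teeth, on top a hex nut 22 mm wide (z 40 to 48 mm) and an upright hex shank 11 mm thick (z 48 to 90 mm) to grip it by. The four differ only in diameter and mass (0.1 to 0.4 kg). Origin: centre of the toothed underside; z up along the shank. Stands on the bench (z = 0) at the start
- mark_a: one of four identical round marks (dark ring 32 mm wide with a centre dot, flat, drawn) in a straight row, 85 mm apart, on a fixed white laminated storage board 460 x 100 x 12 mm. The letters are shuffled: they do not tell the order along the row. Origin: centre of the mark on the board's top face, 12 mm above the bench; its yaw means nothing
- mark_b: one of four identical round marks (dark ring 32 mm wide with a centre dot, flat, drawn) in a straight row, 85 mm apart, on a fixed white laminated storage board 460 x 100 x 12 mm. The letters are shuffled: they do not tell the order along the row. Origin: centre of the mark on the board's top face, 12 mm above the bench; its yaw means nothing
- mark_c: one of four identical round marks (dark ring 32 mm wide with a centre dot, flat, drawn) in a straight row, 85 mm apart, on a fixed white laminated storage board 460 x 100 x 12 mm. The letters are shuffled: they do not tell the order along the row. Origin: centre of the mark on the board's top face, 12 mm above the bench; its yaw means nothing
- mark_d: one of four identical round marks (dark ring 32 mm wide with a centre dot, flat, drawn) in a straight row, 85 mm apart, on a fixed white laminated storage board 460 x 100 x 12 mm. The letters are shuffled: they do not tell the order along the row. Origin: centre of the mark on the board's top face, 12 mm above the bench; its yaw means nothing
- bit_block: small fixed wooden block 50 x 50 x 22 mm with nine twist drills standing in it (40 mm high in all), on one end of the storage board, in line with the marks, its centre 75 mm beyond the nearest mark; the other end has a flat round metal wax tin, 52 mm wide, 24 mm high. Which end is which changes. Origin: centre of its underside
- jar: loose round glass jar with steel lid, full of brass screws, 51 mm wide, 60 mm high, 0.25 kg, standing on the bench among the saws; not to be disturbed. Origin: centre of its underside, z up. (A loose wooden offcut 70 x 44 x 30 mm also lies among the saws.)

How it is judged:
At the end, for the whole second after the job is handed in: Each saw stands upright (within 0.1 rad) on the board's top, its axis within 14 mm of a mark's centre; counted from the bit block the order is 32, 44, 57, 70 mm; all released and at rest ((horizontal distance between saw_32 and mark_a below 0.014 m or horizontal distance between saw_32 and mark_b below 0.014 m or horizontal distance between saw_32 and mark_c below 0.014 m or horizontal distance between saw_32 and mark_d below 0.014 m) and horizontal distance between saw_32 and bit_block between 0.045 and 0.105 m and height (world z) of saw_32 between 0.007 and 0.018 m and angle between each of saw_32, saw_44, saw_57, saw_70's own z axis and vertical below 0.1 rad and linear speed of each of saw_32, saw_44, saw_57, saw_70 below 0.02 m/s and angular speed of each of saw_32, saw_44, saw_57, saw_70 below 0.2 rad/s and contact force between each of saw_32, saw_44, saw_57, saw_70 and the fingers below 0.1 N and (horizontal distance between saw_44 and mark_a below 0.014 m or horizontal distance between saw_44 and mark_b below 0.014 m or horizontal distance between saw_44 and mark_c below 0.014 m or horizontal distance between saw_44 and mark_d below 0.014 m) and horizontal distance between saw_44 and bit_block between 0.13 and 0.19 m and height (world z) of saw_44 between 0.007 and 0.018 m and (horizontal distance between saw_57 and mark_a below 0.014 m or horizontal distance between saw_57 and mark_b below 0.014 m or horizontal distance between saw_57 and mark_c below 0.014 m or horizontal distance between saw_57 and mark_d below 0.014 m) and horizontal distance between saw_57 and bit_block between 0.215 and 0.275 m and height (world z) of saw_57 between 0.007 and 0.018 m and (horizontal distance between saw_70 and mark_a below 0.014 m or horizontal distance between saw_70 and mark_b below 0.014 m or horizontal distance between saw_70 and mark_c below 0.014 m or horizontal distance between saw_70 and mark_d below 0.014 m) and horizontal distance between saw_70 and bit_block between 0.3 and 0.36 m and height (world z) of saw_70 between 0.007 and 0.018 m); the robot touches nothing.
It fails at once if the glass jar is pushed more than 20 mm or tipped (distance of jar from where it was at the start of the episode above 0.02 m or angle between jar's own z axis and vertical above 0.3 rad).
It also fails if it takes over 96 s, if anything falls off the work surface, if the arm or the gripper's body presses on something with over 40 N, if the wrist force passes 120 N, or if a joint passes its speed limit or range.

## Robot

A 7-joint arm with a two-finger parallel gripper is mounted at the origin on the work surface. World frame = base frame: x ahead of the robot, y to its left, z up, the work surface at z = 0. Lengths are in m, angles in rad, forces in N, time in s.
With the tool pointing down it reaches from about 0.35 to 0.9 m from the base axis. Payload 7.2 kg.
Tool frame: the origin (TCP) lies at the very end of the fingers, on their centre line; the grasp point (between the pads) lies env.grip_depth behind it (env.grip_depth is the distance from the TCP to the grasp point, in m); z points along the fingers, y is the line along which they close (so a half turn about z gives the same grasp; the last joint's range is limited). The gripper opens to 85 mm and grips with 20 to 120 N. Pads are 22 mm wide; open, the fingers measure 114 mm over their backs; the gripper's body (76 mm by 85 mm) begins 54 mm behind the grasp point. The pads swing forward as they close: fully open they stand 13 mm farther back than shut.
Start: joints at [-1.278, 0.411, -0.013, 1.596, 0.006, 1.134, -0.082], TCP at [0.221, 0.585, 0.231] pointing down, gripper open.
Joint ranges: [-2.95, 2.95], [-0.29, 1.99], [-1.47, 1.44], [0.14, 2.54], [-1.03, 4.17], [0.13, 1.85], [-2.86, 2.86]. Speed limits (rad/s): [2.39, 2.39, 3.01, 3.01, 3.14, 3.14, 3.14].

## Interface

Orientations are given as a unit quaternion [w, x, y, z].
In Python, from cell import env, cams, workorder, sensors gives the robot as it stands. The module is installed in compiled form; this text tells all that it offers. Calls block until the motion is done:
- env.movep(position, orientation): joint-space move of the TCP to a pose.
- env.move_l(position, feed=0.15, ori=None): straight line of the TCP; ori=None keeps the orientation; feed is the mean speed in m/s.
- env.set_joints(angles): joint-space move.
- env.command_gripper(opening): finger opening in m; the grip force is fixed at half the most; returns when the fingers have stopped.
- env.sleep(seconds).
- env.ik(position, orientation): joint angles nearest the present ones, or None.
- cams.get_image(name): name is "scene" or "top" or "wrist"; returns the picture (384x512x3 uint8, red, green, blue); there is no depth.
- cams.calibration(name): a dict with "fx", "fy", "cx", "cy" (pixels), "camera_from_world" (4x4, takes a point from world to camera coordinates); the wrist camera has in their place "mount" (4x4, takes a point from camera to tool coordinates, whose origin is the TCP and whose axes are the flange's). Camera axes: x right, y down, z forward; pixel columns grow to the right and rows downward; lengths in m; the calibration is good to about 2 mm. A picture is of the moment at which its call begins: read the wrist's pose just before it. calibration takes no time and is no camera call.
A pose or a line that the arm cannot do raises env.MotionError and nothing moves.
- workorder.job_done(): hands the job in; it is judged then, once.
Readings, each from a call of its own:
- sensors.read_time_s(): time.
- sensors.read_joints(): joint angles.
- sensors.read_qd(): joint speeds.
- sensors.read_joint_torque(): joint torques, N m.
- sensors.read_tcp_pos(): TCP position.
- sensors.read_eef_rot(): TCP orientation.
- sensors.read_contact_force(): force on the tool from outside, world axes, zero at the start.
- sensors.read_ft_torque(): the same for the moment, N m.
- sensors.read_width(): finger opening in m.
- sensors.read_finger_force(): force on a finger pad.
Only numpy, scipy, OpenCV 4.12 (cv2) and the standard library are available. Lean on these libraries where they do the work, as an engineer would, in place of code of your own. Each camera call takes 0.05 s, during which the arm holds its last target. There are 200 camera calls.

## Working session

There is one attempt and no reset: what is moved stays moved. The work goes in short steps, each a Python script; the robot and the scene stay as the last script left them, time stands still between calls to the robot, and variables do not carry over. Pictures are saved under pics/ and viewed, at most 14 in all, crops included, and the job is handed in when it is done.

```bash
mkdir -p pics; ls
python3 - <<'E'
from cell import env,cams,sensors
import cv2,numpy as np
np.set_printoptions(precision=4,suppress=True)
for n in("top","scene"):
    im=cams.get_image(n); cv2.imwrite(f"pics/{n}0.png",im[:,:,::-1]); c=cams.calibration(n); print(n,c)
print(cams.calibration("wrist"),env.grip_depth,sensors.read_tcp_pos(),sensors.read_eef_rot(),sensors.read_width(),sensors.read_time_s())
E
```

```text
pics
top {'fx': 459.7159537572394, 'fy': 459.7159537572394, 'cx': 254.01197309669018, 'cy': 192.0026505605571, 'camera_from_world': array([[ 0.0296, -0.9993,  0.0238, -0.0334],
       [-0.9845, -0.0332, -0.1721,  0.5494],
       [ 0.1727, -0.0183, -0.9848,  1.3812],
       [ 0.    ,  0.    ,  0.    ,  1.    ]])}
scene {'fx': 353.28573426964033, 'fy': 353.28573426964033, 'cx': 253.49414924412923, 'cy': 192.66307908827775, 'camera_from_world': array([[ 0.4048,  0.9144, -0.0019, -0.2262],
       [ 0.7488, -0.3327, -0.5732, -0.3793],
       [-0.5248,  0.2306, -0.8194,  1.1491],
       [ 0.    ,  0.    ,  0.    ,  1.    ]])}
{'fx': 321.657326650451, 'fy': 321.657326650451, 'cx': 252.95789669709288, 'cy': 193.45078499315142, 'mount': array([[-0.0008, -0.9589, -0.2836,  0.0722],
       [ 1.    , -0.0008, -0.0001,  0.0014],
       [-0.0002, -0.2836,  0.9589, -0.1428],
       [ 0.    ,  0.    ,  0.    ,  1.    ]])} 0.0187 [0.2205 0.5843 0.2305] [-0.0001  0.1794  0.9838 -0.0007] 0.08554794658751798 0.1
```

View pics/top0.png

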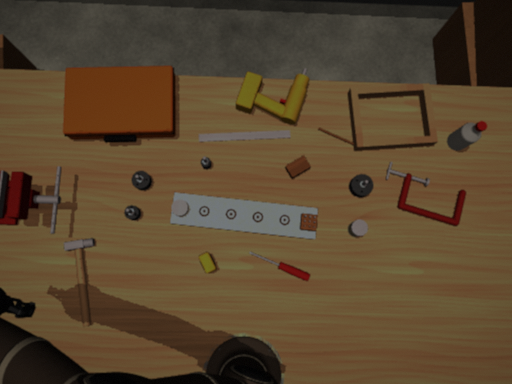

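View pics/scene0.png

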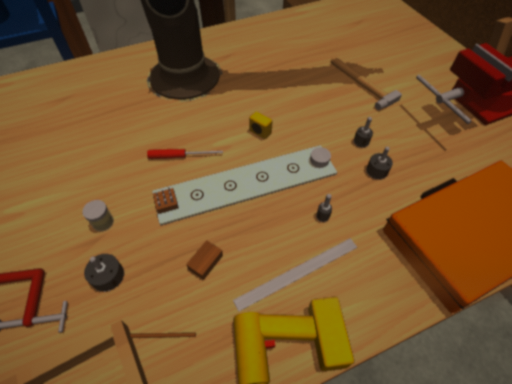

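Top view: saws at (142,180), (132,213), (206,162) and (361,185); jar (359,228); tin at the left end of the board (181,208), bit block at the right (308,222); marks (204,211), (231,214), (258,217), (285,220). I'll make enlarged crops to get the shank tips and nominal positions.

```bash
cat > h.py <<'E'
from cell import env,cams,sensors
import cv2,numpy as np
np.set_printoptions(precision=4,suppress=True)
def cal(n):
    c=cams.calibration(n); K=np.array([[c['fx'],0,c['cx']],[0,c['fy'],c['cy']],[0,0,1]])
    if n!='wrist': return K,c['camera_from_world']
    from scipy.spatial.transform import Rotation as R
    T=np.eye(4); q=np.array(sensors.read_eef_rot()); T[:3,:3]=R.from_quat(q[[1,2,3,0]]).as_matrix(); T[:3,3]=sensors.read_tcp_pos()
    return K,np.linalg.inv(T@c['mount'])
def cast(kc,uv,z):
    K,C=kc; d=C[:3,:3].T@np.linalg.inv(K)@np.array([*uv,1.]); o=-C[:3,:3].T@C[:3,3]
    return o+d*(z-o[2])/d[2]
def proj(kc,p):
    K,C=kc; q=K@(C[:3,:3]@np.array(p)+C[:3,3]); return q[:2]/q[2]
E
python3 - <<'E'
from h import *
t=cal('top')
im=cv2.imread('pics/top0.png'); sc=cv2.imread('pics/scene0.png')
for n,uv,z in [('m',(204,211),.012),('m',(231,214),.012),('m',(258,217),.012),('m',(285,220),.012)]: print(n,cast(t,uv,z))
def crop(im,c): 
    return cv2.resize(im[c[1]-24:c[1]+24,c[0]-32:c[0]+32],None,fx=6,fy=6,interpolation=cv2.INTER_CUBIC)
g=lambda a:np.clip(a*1.8,0,255).astype(np.uint8)
A=[crop(im,c) for c in[(142,195),(206,170),(361,205),(240,215)]]
out=np.vstack([np.hstack(A[:2]),np.hstack(A[2:])])
cv2.imwrite('pics/c1.png',g(out)); print(out.shape)
E
```

```text
m [0.4903 0.1393 0.012 ]
m [0.4836 0.0539 0.012 ]
m [ 0.4768 -0.0317  0.012 ]
m [ 0.4701 -0.1173  0.012 ]
(576, 768, 3)
```

View pics/c1.png

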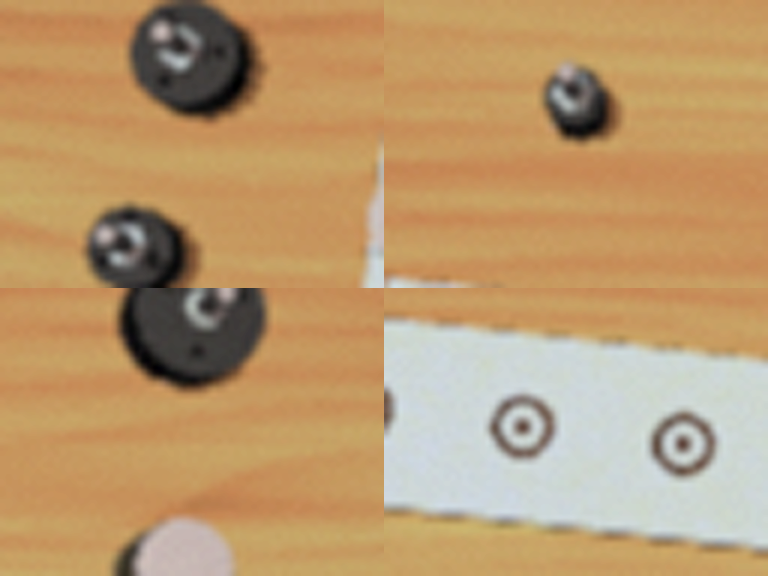

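Run:
```python
from h import *
t=cal('top'); s=cal('scene')
tips={'57':(136.7,176.3),'44':(127.3,210.3),'32':(204.7,157.7),'70':(367,181.7)}
nuts={'57':(140,178.7),'44':(130.8,211.8),'32':(205.3,161.7),'70':(363.3,184)}
Q=np.array([0,0,1,0.]); tiles=[]
for k in ('70','32','57','44'):
    p=cast(t,tips[k],.09); n=cast(t,nuts[k],.048)
    print(k,p,n,'scene',proj(s,p))
    env.movep([p[0]-.02,p[1],.22],Q)
    kc=cal('wrist'); im=cams.get_image('wrist'); cv2.imwrite(f'pics/w{k}.png',im[:,:,::-1])
    print('exp',proj(kc,p),sensors.read_time_s()); np.savez(f'w{k}.npz',K=kc[0],C=kc[1])
    u=proj(kc,[*p[:2],.05]).astype(int); u=np.clip(u,[64,48],[447,335]); print('origin',u-[64,48])
    tiles.append(cv2.resize(im[u[1]-48:u[1]+48,u[0]-64:u[0]+64,::-1],None,fx=3,fy=3))
out=np.vstack([np.hstack(tiles[:2]),np.hstack(tiles[2:])]);cv2.imwrite('pics/w1.png',np.clip(out*1.6,0,255).astype(np.uint8))
```

```text
70 [ 0.5863 -0.3584  0.09  ] [ 0.5873 -0.358   0.048 ] scene [ 90.13   258.3755]
exp [250.4986 204.8047] 3.65
origin [186 144]
32 [0.6439 0.1381 0.09  ] [0.6415 0.1396 0.048 ] scene [327.2216 195.1117]
exp [253.4601 204.9129] 5.5167
origin [189 144]
57 [0.579  0.3398 0.09  ] [0.5802 0.3392 0.048 ] scene [385.9656 146.7869]
exp [254.02   204.2253] 6.425
origin [189 143]
44 [0.4749 0.3601 0.09  ] [0.4759 0.3598 0.048 ] scene [368.1434 116.8799]
exp [252.3518 204.9832] 6.975
origin [188 144]
```

View pics/w1.png

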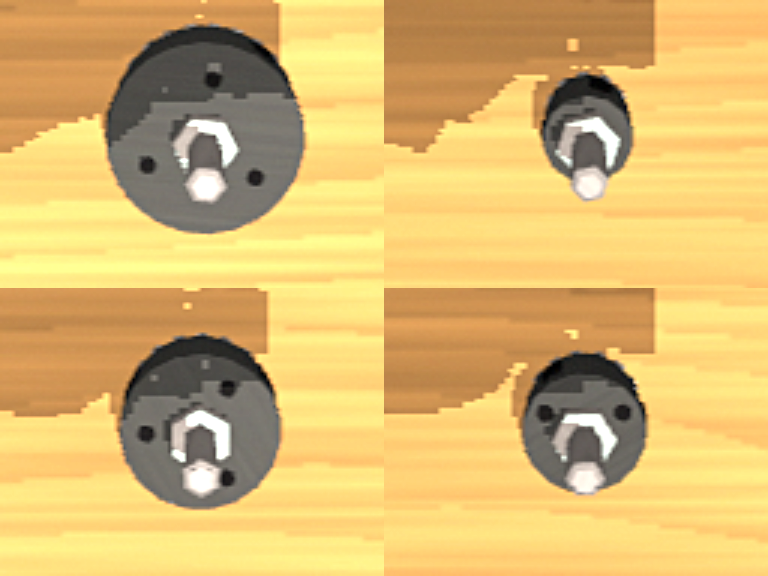

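The sizes rank as expected (195/158/122/90 px for 70/57/44/32). Tips are at full-image pixels (255,205.3), (257.3,205), (256,207) and (255,207.3), within about 4 mm of the top-camera estimate. Next I'll measure the marks with the same wrist camera.

Run:
```python
from h import *
t=cal('top'); Q=np.array([0,0,1,0.])
P={}
for k,uv in {'70':(255,205.3),'32':(257.3,205),'57':(256,207),'44':(255,207.3)}.items():
    f=np.load(f'w{k}.npz'); P[k]=cast((f['K'],f['C']),uv,.09); print(k,P[k])
M=[cast(t,uv,.012) for uv in[(204,211),(231,214),(258,217),(285,220)]]
out=[]
for i,m in enumerate(M):
    env.movep([m[0]-.02,m[1],.22],Q); kc=cal('wrist'); im=cams.get_image('wrist')
    cv2.imwrite(f'pics/m{i}.png',im[:,:,::-1])
    u=proj(kc,m); g=cv2.cvtColor(im,cv2.COLOR_RGB2GRAY); x,y=np.round(u).astype(int)
    r=g[y-30:y+30,x-30:x+30]; _,b=cv2.threshold(r,0,255,cv2.THRESH_BINARY_INV+cv2.THRESH_OTSU)
    n,_,st,ce=cv2.connectedComponentsWithStats(b)
    c=[(st[j,4],st[j,2],st[j,3],*(ce[j]+[x-30,y-30])) for j in range(1,n) if st[j,4]>4]
    print(i,u,np.array(c))
    d=[q for q in c if 30<=q[2]<=60 or q[1]>=20][:1]
    if d: w=cast(kc,d[0][3:],.012); print(w); out.append(w)
print(np.diff(np.array(out),axis=0),sensors.read_time_s())
np.savez('pos.npz',M=np.array(out),**P)
```

```text
70 [ 0.5868 -0.3544  0.09  ]
32 [0.644  0.1416 0.09  ]
57 [0.5816 0.3416 0.09  ]
44 [0.4771 0.3624 0.09  ]
0 [250.5369 182.6597] [[254.      28.      28.     251.6969 183.1654]
 [ 36.       6.       7.     251.6111 183.8611]]
[0.4909 0.1407 0.012 ]
1 [251.4413 182.8621] [[1387.       60.       45.      248.3677  166.7246]
 [  42.        8.        7.      253.3333  184.    ]]
[0.4651 0.0505 0.012 ]
2 [251.416 182.865] [[1393.       60.       45.      248.402   166.8385]
 [  41.        7.        7.      253.8537  184.1463]]
[ 0.4584 -0.035   0.012 ]
3 [251.3882 182.9821] [[1425.       60.       45.      248.7768  166.8505]
 [  42.        8.        7.      254.619   184.0476]]
[ 0.4516 -0.1201  0.012 ]
[[-0.0259 -0.0902  0.    ]
 [-0.0066 -0.0855  0.    ]
 [-0.0069 -0.0851  0.    ]] 9.3583
```

```bash
cat > pick.py <<'E'
from h import *
from scipy.spatial.transform import Rotation as R
Q=np.array([0,0,1,0.]); t=cal('top')
def marks():
    c=cams.calibration('wrist'); K=np.array([[c['fx'],0,c['cx']],[0,c['fy'],c['cy']],[0,0,1]])
    out=[]
    for uv,w in zip([(204,211),(231,214),(258,217),(285,220)],[(251.6,183.86),(253.33,184.),(253.85,184.15),(254.62,184.05)]):
        m=cast(t,uv,.012); T=np.eye(4); T[:3,:3]=R.from_quat([0,1,0,0]).as_matrix(); T[:3,3]=[m[0]-.02,m[1],.22]
        out.append(cast((K,np.linalg.inv(T@c['mount'])),w,.012))
    return np.array(out)
M=marks(); P=np.load('pos.npz'); H=.2; GZ=.054
def go(k,i):
    p,m=P[k],M[i]
    env.movep([p[0],p[1],H],Q); env.command_gripper(.05)
    env.move_l([p[0],p[1],GZ],feed=.12); env.command_gripper(0); print(k,'grip width',sensors.read_width(),sensors.read_tcp_pos())
    env.move_l([p[0],p[1],H],feed=.15); print('lifted',sensors.read_width(),sensors.read_contact_force())
    env.movep([m[0],m[1],H],Q); env.move_l([m[0],m[1],GZ+.02],feed=.15); env.move_l([m[0],m[1],GZ+.0125],feed=.02)
    print('down',sensors.read_contact_force(),sensors.read_tcp_pos())
    env.command_gripper(.04); env.move_l([m[0],m[1],H],feed=.15); print(sensors.read_time_s())
E
python3 - <<'E'
from pick import *
print(M,np.diff(M,axis=0))
go('32',3)
im=cams.get_image('top'); cv2.imwrite('pics/top1.png',im[:,:,::-1])
env.movep([M[3][0]-.02,M[3][1],.25],Q); cv2.imwrite('pics/p32.png',cams.get_image('wrist')[:,:,::-1])
E
```

```text
[[ 0.4911  0.1392  0.012 ]
 [ 0.4845  0.0556  0.012 ]
 [ 0.4779 -0.0293  0.012 ]
 [ 0.471  -0.1141  0.012 ]] [[-0.0066 -0.0835  0.    ]
 [-0.0066 -0.085   0.    ]
 [-0.0069 -0.0847  0.    ]]
32 grip width 0.009508105910049146 [0.6441 0.1416 0.0543]
lifted 0.009516314785481183 [ 0.3072  0.4767 -1.4094]
down [-0.5543 -0.7746 -0.4062] [ 0.471  -0.1141  0.0665]
18.1
```

View pics/p32.png

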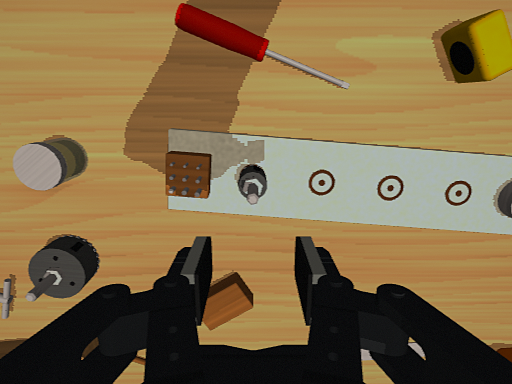

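Saw 32 stands upright on the mark next to the block: base about (254,178), next marks at 321, 390 and 458, evenly spaced. Now the rest.

Run:
```python
from pick import *
M[0]=[.491,.1402,.012]
for k,i in(('44',2),('57',1),('70',0)): go(k,i)
env.movep([.45,.013,.33],Q); kc=cal('wrist'); im=cams.get_image('wrist'); cv2.imwrite('pics/end.png',im[:,:,::-1])
for m in M: print(proj(kc,m),proj(kc,m+[0,0,.09]))
print(sensors.read_time_s())
```

```text
44 grip width 0.009565010251336938 [0.4771 0.3625 0.0542]
lifted 0.00927694082662208 [-0.1802 -0.048  -1.4344]
down [-0.3984 -0.0326 -1.9273] [ 0.4779 -0.0294  0.0665]
27.8917
57 grip width 0.009452138233750776 [0.5816 0.3416 0.0541]
lifted 0.009577157305261671 [ 0.052   0.0624 -2.3825]
down [-0.3392  0.0677 -1.7307] [0.4845 0.0556 0.0665]
36.6417
70 grip width 0.009286066365768907 [ 0.5867 -0.3544  0.0541]
lifted 0.00929514390397965 [-0.011  -0.3864 -3.5075]
down [-0.3333  0.292  -3.7692] [0.491  0.1402 0.0665]
46.1917
[336.9713 178.6532] [355.7717 196.52  ]
[279.6513 174.2744] [285.711  191.2518]
[221.602  169.8052] [214.6257 185.8646]
[163.2046 165.0986] [142.9733 180.18  ]
47.0167
```

View pics/end.png

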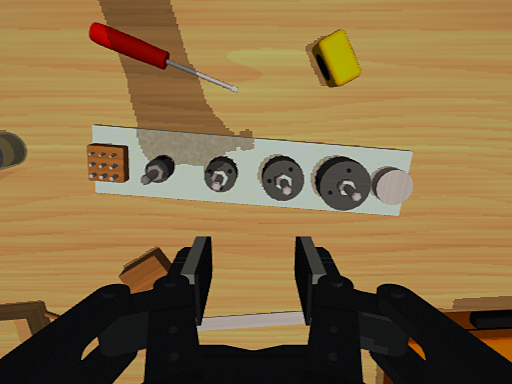

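The shank tips at (145,181), (215,186), (286,190) and (356,196) match the predicted (143,180), (215,186), (286,191) and (356,197) to within about 2 px. All four are upright, in the right order and released.

```bash
python3 -c "
from cell import workorder
print(workorder.job_done())"
```

```text
the job is handed in; nothing more can be done
None
```

The four hole saws stand upright on the marks in order 32, 44, 57, 70 mm from the bit block, all released, and the job was handed in at about 47 s; the final picture put them within about 2 px of target, and the robot's path stayed clear of the jar, though I did not re-measure it; no verdict was returned.

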